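# Check the frying pan with the surface probe

### The job

The frying pan is warming on the hob: take the surface probe - the thermometer with the flat round foot - out of the tool stand and set its foot on the round heat-indicator disc in the middle of the pan. Hold it upright there and press lightly, so that its spring-loaded foot is pushed in about halfway, as you would while waiting for the reading, and finish while still holding it like that. Do not press hard, and do not shift the pan or disturb the other two tools, the salt pot, the pepper mill or the water bottle.

Things in the scene. Friction and masses are not known exactly. Their poses are not given: they have to be found in the camera images.
- probe: Surface probe, loose, 0.1 to 0.2 kg, hanging upright in one of the stand's three holes (which one and its turn vary): round grey barrel handle, dark ribs on its lower half, small black window near the top. Origin on its axis at the shoulder (underside of the handle, resting on the stand's top); +z up the axis. Flange 31 mm across, 6 mm high; barrel 28 mm across up to z = 98 mm; top at z = 110 mm.
- grip (a point): Point on the probe's axis 68 mm above the shoulder, inside the 28 mm barrel, 42 mm below the top of the handle: a good height to grip.
- foot (a point): Centre of the flat underside of the probe's steel foot (16 mm across), on the probe's axis, 90 mm below the shoulder when the spring is free. Above the foot come an 11 mm sleeve and, just below the shoulder, a 14 mm long taper (21 mm across) that sits in the stand's hole: lift the probe straight up at least 105 mm to clear the stand, 185 mm to clear the tools beside it.
- plunger (a joint): How far the foot is pushed into the sleeve against its spring, in m: 0 when free, 0.014 at the stop; halfway is 0.007. The spring pushes with 1 N at 0 plus 0.43 N for each mm: 4 N at halfway, 7 N at the stop.
- stand: Beech tool stand, fixed for the run, its place and yaw vary: base 90 x 236 mm, two end cheeks and a 12 mm thick top plate 76 x 236 mm whose upper face is 112 mm above the work surface. Three 23 mm holes along its y axis at y = -75, 0 and +75 mm hold three tools. Origin at the centre of its underside, z up, y along the row.
- needle_probe: Bystander in another hole of the stand: needle thermometer with a flat white handle 18 x 30 mm (77 mm high above the stand's top) and a thin pointed needle. Origin at the shoulder. Loose.
- ice_pick: Bystander in another hole of the stand: ice pick with a turned wooden handle up to 32 mm in diameter and 78 mm high above the stand's top. Origin at the shoulder. Loose.
- hob: Portable induction hob, fixed for the run, its place and yaw vary: 360 x 290 mm (x, y), 62 mm high. Origin at the centre of its underside. The pan stands on it.
- pan: Frying pan, 24 cm, about 1.1 kg, loose on the hob. Origin at the centre of its underside, z up, handle along its +x: floor 180 mm in diameter and 6 mm thick, flared wall, rim 240 mm in diameter and 45 mm above the underside; the handle ends 300 mm from the centre, 68 mm above the underside.
- disc (a point): Centre of the round heat-indicator disc, 40 mm in diameter, a bright steel disc with a dark ring in it, flush in the pan's inner floor at its middle (68 mm above the work surface).
- salt_pot: Bystander: small white open pot 56 mm in diameter, 45 mm high, between stand and hob. Origin under its centre. Loose.
- pepper_mill: Bystander: dark wooden pepper mill 52 mm in diameter, 136 mm high, behind the salt pot. Origin under its centre. Loose.
- water_bottle: Bystander: clear bottle 66 mm in diameter, 220 mm high, beyond the stand to the left. Origin under its centre. Loose.
Mind the look-alikes: they are no part of the job. What is shaped like the probe but purple is not meant.

How it is judged:
On the way:
1. the surface probe is held by the gripper with its foot drawn out above the stand's top (z of foot in the frame of stand above 0.115 m and contact force between the fingers and probe above 1 N), for 0.1 s.
At the end, for the whole second after the job is handed in: The gripper still holds the probe; the whole foot is on the indicator disc (foot centre within 12 mm of the disc's centre), the probe stands within 7 degrees of vertical and at rest, the foot is pushed in 3 to 11 mm (about 2.3 to 5.7 N on the pan), and the pan is within 20 mm of where it was (horizontal distance between foot and disc below 0.012 m and distance between foot and disc below 0.014 m and angle between probe's own z axis and vertical below 0.12 rad and value of joint plunger between 0.003 and 0.011 m and contact force between probe and pan between 1.2 and 8 N and contact force between the fingers and probe above 1 N and linear speed of probe below 0.02 m/s and distance of pan from where it was at the start of the episode below 0.02 m); the arm keeps its last pose, push and grip.
It fails at once if the probe is pressed hard on the pan (over 15 N) (contact force between probe and pan above 15 N).
It fails at once if the pan is shifted by more than 20 mm (distance of pan from where it was at the start of the episode above 0.02 m).
It fails at once if another tool, the salt pot, the pepper mill or the water bottle is moved by more than 30 mm or tipped over (distance of any of needle_probe, ice_pick, salt_pot, pepper_mill, water_bottle from where it was at the start of the episode above 0.03 m or angle between any of needle_probe, ice_pick, salt_pot, pepper_mill, water_bottle's own z axis and vertical above 0.5 rad).
It also fails if it takes over 45 s, if anything falls off the work surface, if the arm or the gripper's body presses on something with over 40 N, if the wrist force passes 120 N, or if a joint passes its speed limit or range.

### The arm

A 6-joint arm with a two-finger parallel gripper is mounted at the origin on the work surface. World frame = base frame: x ahead of the robot, y to its left, z up, the work surface at z = 0. Lengths are in m, angles in rad, forces in N, time in s.
With the tool pointing down it reaches from about 0.275 to 0.825 m from the base axis. Payload 4.9 kg.
Tool frame: the origin (TCP) lies where the fingers leave the gripper's body, on its centre line; the fingertips stand 73 mm ahead of it and the grasp point (between the pads) lies 54 mm ahead of it; y points along the fingers, z is the direction in which the jaws open and shut, and the axes are right-handed (so a half turn about y gives the same grasp; the last joint's range is limited). The gripper opens to 85 mm and grips with 20 to 120 N. Pads are 22 mm wide; open, the fingers measure 114 mm over their backs; the gripper's body (76 mm by 85 mm) begins 54 mm behind the grasp point. The pads swing forward as they close: fully open they stand 13 mm farther back than shut.
Start: joints at [-1.289, 0.326, -0.193, 1.052, 0, 1.437], TCP at [0.222, -0.503, 0.304] pointing down, gripper open.
Joint ranges: [-2.65, 2.65], [-0.97, 1.79], [-1.3, 1.35], [-1.93, 2.1], [-1.47, 1.37], [-3.14, 3.14]. Speed limits (rad/s): [2.57, 2.57, 3.14, 3.14, 3.14, 3.14].

### API

Orientations are given as a unit quaternion [x, y, z, w].
In Python, from rig import robot, viewer, ticket, finder gives the robot as it stands. Calls block until the motion is done:
- robot.move_ptp(position, orientation): joint-space move of the TCP to a pose.
- robot.move_l(position, rotation=None, speed=0.15, guard=None): straight line of the TCP; rotation=None keeps the orientation; speed is the mean speed in m/s. With guard (N) it stops when the force on the tool has changed by that much, and returns True; else False.
- robot.set_joints(angles): joint-space move.
- robot.gripper_open() and robot.gripper_close(squeeze=None): open the fingers fully, or close them until they stop; squeeze is the grip in N (None keeps the last).
- robot.pause(seconds).
- robot.solve_ik(position, orientation): joint angles nearest the present ones, or None.
- robot.observe(): the state.
- viewer.get_image(name): name is "side" or "top"; returns a dict with "pixels" (420x560x3 uint8, blue, green, red), "depth" (420x560 float32, m along the optical axis (not along the pixel's ray), 0 where there is no reading), "intrinsics" (3x3 intrinsics, pixels), "T" (4x4, takes a point from camera to world coordinates). Camera axes: x right, y down, z forward; pixel columns grow to the right and rows downward; lengths in m; the calibration is good to about 2 mm. A picture is of the moment at which its call begins.
A pose or a line that the arm cannot do raises robot.PlanningError and nothing moves.
- ticket.sign_off(): hands the job in, once; it reports no verdict.
Trained networks look in a picture, given as the dict that the camera call returned (one of the last four; its "shot" number tells which), for a name from the list of things; names that differ only in an ending like _2 or _b are one class to them, and where a whole thing is asked for, a point or a joint stands for the part that bears it (a point fixed in the world has none). Each returns a list of dicts, best first, with "p" (0 to 1); they miss things now and then, are a little off and sometimes report something else, mostly with a low value. They report only what shows in the picture. A call takes as long as a camera call. They do not tell look-alikes from the thing itself.
- finder.boxes_of(picture, label): "bbox" ([centre column, centre row, width, height] as shares, 0 to 1, of the picture: columns of its width, rows of its height, round what is visible of it).
The state is a dict: "time_s": time; "qpos": joint angles; "dq": joint speeds; "joint_efforts": joint torques, N m; "position": TCP position; "tcp_rot": TCP orientation; "wrist_force": force on the tool from outside, world axes, zero at the start; "ft_torque": the same for the moment, N m; "finger_gap": opening from 0.0 (shut) to 1.0 (fully open).
Only numpy, scipy, OpenCV 4.12 (cv2) and the standard library are available. Lean on these libraries where they do the work, as an engineer would, in place of code of your own. Each camera call takes 0.05 s, during which the arm holds its last target.

## Working session

There is one attempt and no reset: what is moved stays moved. The work goes in short steps, each a Python script; the robot and the scene stay as the last script left them, time stands still between calls to the robot, and variables do not carry over. Pictures are saved under pics/ and viewed, and the job is handed in when it is done.

```bash
ls; mkdir -p pics
python3 - <<'E'
from rig import robot, viewer, ticket, finder
import cv2,numpy as np,pickle
s=robot.observe();print(s)
for n in("side","top"):
    im=viewer.get_image(n);cv2.imwrite(f"pics/{n}0.png",im["pixels"]);pickle.dump(im,open(f"{n}0.pkl","wb"))
    print(n,im["intrinsics"],im["T"].round(3))
    for l in("probe","needle_probe","ice_pick","stand","pan","disc","hob","salt_pot","pepper_mill","water_bottle"):
        r=finder.boxes_of(im,l)
        print(l,[(round(d["p"],2),(np.array(d["bbox"])*[560,420,560,420]).round(0).tolist()) for d in r[:4]])
E
```

```text
pics
{'time_s': 0.0, 'qpos': array([-1.28919533e+00,  3.26951026e-01, -1.93614309e-01,  1.05202649e+00,
        2.52849717e-06,  1.43659698e+00]), 'dq': array([-4.61952782e-05,  1.14415233e-04, -1.58188887e-03,  2.02322679e-03,
       -2.73883282e-04,  5.51096574e-04]), 'joint_efforts': array([-7.38495546e-04, -4.43395150e+01,  2.62441581e+01,  1.53505109e-02,
        3.72563898e-05, -1.83382163e-07]), 'position': array([ 0.22203373, -0.50266526,  0.30308631]), 'tcp_rot': array([-0.1459967 ,  0.69251316, -0.69124686,  0.14590499]), 'wrist_force': array([ 0.89974291,  0.23508476, -0.70424229]), 'ft_torque': array([-0.00595294,  0.02106694,  0.01855746]), 'finger_gap': 0.9978664966046573}
side [[416.32743916   0.         287.00152094]
 [  0.         416.32743916 210.07121687]
 [  0.           0.           1.        ]] [[-0.895 -0.318  0.311  0.196]
 [-0.445  0.664 -0.6    0.731]
 [-0.016 -0.676 -0.737  0.908]
 [ 0.     0.     0.     1.   ]]
probe [(0.82, [277.0, 239.0, 13.0, 38.0]), (0.8, [311.0, 301.0, 12.0, 55.0])]
needle_probe [(0.75, [301.0, 225.0, 15.0, 28.0]), (0.7, [317.0, 168.0
[... 640 characters left out ...]
0.388]
 [-1.    -0.015  0.018  0.082]
 [-0.015 -0.139 -0.99   1.183]
 [ 0.     0.     0.     1.   ]]
probe [(0.57, [192.0, 270.0, 31.0, 13.0]), (0.55, [229.0, 218.0, 18.0, 16.0]), (0.32, [115.0, 209.0, 49.0, 30.0])]
needle_probe [(0.44, [260.0, 229.0, 17.0, 14.0]), (0.23, [229.0, 220.0, 20.0, 17.0])]
ice_pick [(0.68, [198.0, 210.0, 18.0, 12.0])]
stand [(0.85, [233.0, 224.0, 103.0, 59.0]), (0.47, [309.0, 154.0, 17.0, 32.0])]
pan [(0.85, [447.0, 184.0, 172.0, 94.0])]
disc [(0.89, [449.0, 186.0, 173.0, 97.0]), (0.67, [311.0, 214.0, 24.0, 23.0])]
hob []
salt_pot [(0.67, [311.0, 212.0, 21.0, 21.0])]
pepper_mill [(0.95, [311.0, 154.0, 18.0, 33.0])]
water_bottle [(0.75, [113.0, 209.0, 48.0, 32.0])]
```

View pics/side0.png

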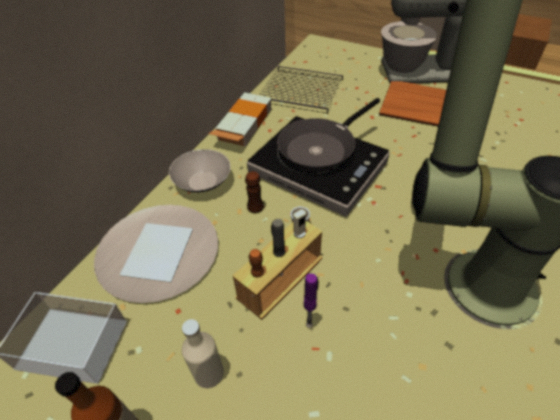

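View pics/top0.png

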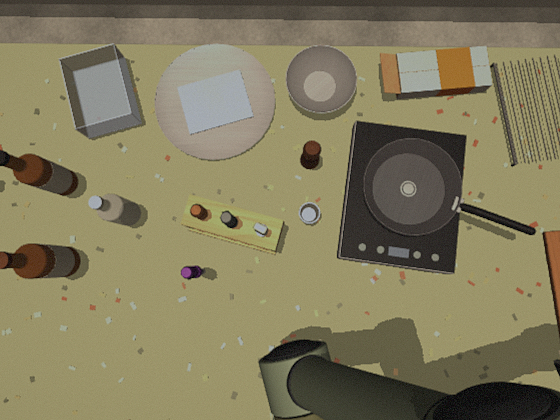

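Run:
```python
import cv2,pickle,numpy as np
a=pickle.load(open("side0.pkl","rb"))["pixels"][195:335,230:340]
b=pickle.load(open("top0.pkl","rb"))["pixels"][180:290,160:310]
cv2.imwrite("pics/cs0.png",cv2.resize(a,None,fx=4,fy=4,interpolation=2));cv2.imwrite("pics/ct0.png",cv2.resize(b,None,fx=5,fy=5,interpolation=2))
```

```text
(no output)
```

View pics/cs0.png

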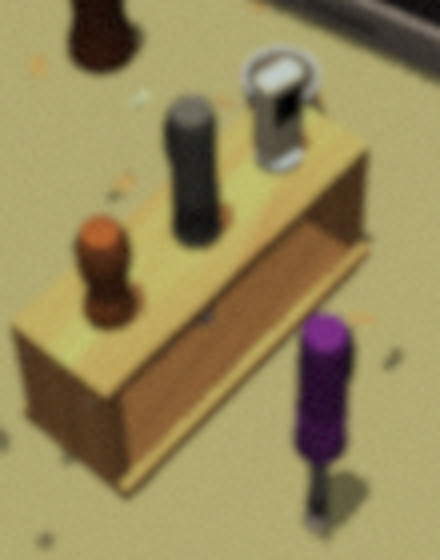

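View pics/ct0.png

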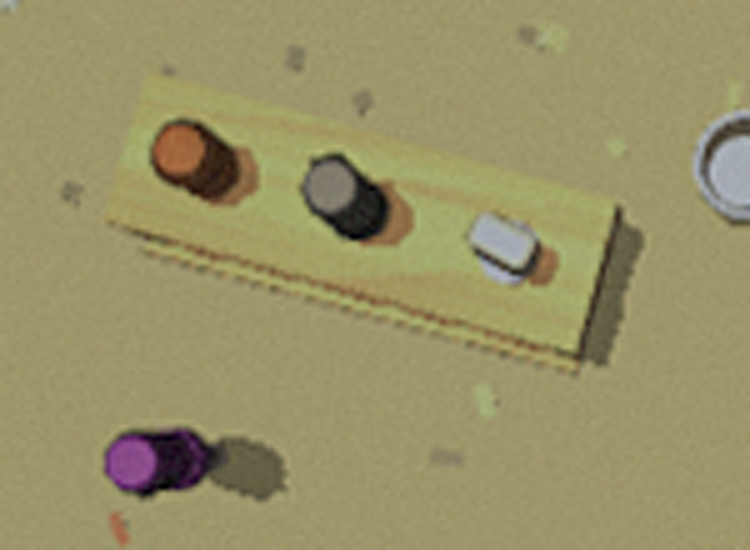

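The side picture shows grey ribbed barrel in the stand's middle hole at (278,237). Possible confusions are the purple copy standing by itself at (311,290), the wooden ice pick at (257,262) and the white needle probe at (301,222). I choose the grey one, which is at (229,218) in the top picture. The disc is at about (316,150) in the side picture and (408,188) in the top one.

```bash
cat > h.py <<'E'
import numpy as np,cv2
def cloud(im):
    K,T,d=im["intrinsics"],im["T"],im["depth"]
    v,u=np.mgrid[:d.shape[0],:d.shape[1]]
    P=np.stack([(u-K[0,2])/K[0,0]*d,(v-K[1,2])/K[1,1]*d,d],-1)
    W=P@T[:3,:3].T+T[:3,3]; W[d<=0]=np.nan
    return W
def onz(im,u,v,z):
    K,T=im["intrinsics"],im["T"]
    r=T[:3,:3]@np.array([(u-K[0,2])/K[0,0],(v-K[1,2])/K[1,1],1]); c=T[:3,3]
    return c+r*(z-c[2])/r[2]
def proj(im,p):
    K,T=im["intrinsics"],im["T"]; q=T[:3,:3].T@(np.array(p)-T[:3,3]); q=K@q; return q[:2]/q[2]
E
python3 - <<'E'
from h import *;import pickle
for n in("side","top"):
    im=pickle.load(open(n+"0.pkl","rb"));W=cloud(im);g=im["pixels"]
    print(n)
    x,y,z=W[...,0],W[...,1],W[...,2]
    c0=onz(im,*((278,222) if n=="side" else (226,217)),.222)
    print("probe top ray",c0)
    for zl,zh in((.13,.17),(.17,.21),(.212,.235)):
        m=(np.hypot(x-c0[0],y-c0[1])<.03)&(z>zl)&(z<zh)
        print(zl,m.sum(),np.nanmedian(W[m],0).round(4),np.nanmin(W[m],0).round(3),np.nanmax(W[m],0).round(3))
    m=(abs(z-.112)<.006)&(np.hypot(x-c0[0],y-c0[1])<.14)
    mm=cv2.morphologyEx(m.astype(np.uint8),cv2.MORPH_CLOSE,np.ones((3,3)))
    r=cv2.minAreaRect(W[m][:,:2].astype(np.float32));print("stand",r,m.sum())
    dc=onz(im,*((316,150) if n=="side" else (408,188)),.068);print("disc ray",dc)
    m=(z>.10)&(np.hypot(x-dc[0],y-dc[1])<.135)&(z<.112)
    p=W[m][:,:2];A=np.c_[2*p,np.ones(len(p))];s=np.linalg.lstsq(A,(p**2).sum(1),rcond=None)[0]
    print("rim fit",s[:2],np.sqrt(s[2]+s[0]**2+s[1]**2),len(p))
    m=(abs(z-.068)<.004)&(np.hypot(x-dc[0],y-dc[1])<.03);print("floor z",np.nanmedian(z[(np.hypot(x-dc[0],y-dc[1])<.03)]))
    for nm,(a,b) in dict(need=((301,214),(260,228)),ice=((256,255),(197,211)),mill=((253,177),(311,146)),salt=((301,215),(310,214)),).items():
        u,v=a if n=="side" else b; print(nm,W[v,u].round(3))
    cr=g[130:170,285:345] if n=="side" else g[165:210,380:440]
    cv2.imwrite(f"pics/disc_{n}.png",cv2.resize(cr,None,fx=10,fy=10,interpolation=2))
E
```

```text
side
probe top ray [0.48791286 0.21211399 0.222     ]
0.13 130 [0.482  0.2226 0.1499] [0.474 0.203 0.13 ] [0.501 0.226 0.17 ]
0.17 154 [0.4826 0.2221 0.1917] [0.475 0.205 0.17 ] [0.505 0.227 0.21 ]
0.212 101 [0.4872 0.2155 0.2193] [0.475 0.2   0.212] [0.5   0.225 0.223]
stand ((0.4890137314796448, 0.21148957312107086), (0.23797093331813812, 0.07929088920354843), 75.6020736694336) 1955
disc ray [ 0.58292319 -0.22319256  0.068     ]
rim fit [ 0.58263135 -0.22228749] 0.11670340891781256 359
floor z 0.066253886212151
need [0.465 0.142 0.189]
ice [0.502 0.29  0.188]
mill [0.662 0.03  0.133]
salt [0.466 0.14  0.183]
top
probe top ray [0.48841988 0.20819191 0.222     ]
0.13 32 [0.481  0.1986 0.1495] [0.476 0.195 0.134] [0.496 0.215 0.168]
0.17 40 [0.4834 0.1996 0.195 ] [0.476 0.195 0.171] [0.505 0.219 0.21 ]
0.212 117 [0.4888 0.2084 0.2201] [0.476 0.196 0.212] [0.505 0.22  0.224]
stand ((0.44406959414482117, 0.22110435366630554), (0.23679925501346588, 0.17126771807670593), 75.3554916381836) 2551
disc ray [ 0.58457961 -0.22516286  0.068     ]
rim fit [ 0.58413689 -0.22644385] 0.11600729607922858 958
floor z 0.06754140352091242
need [0.469 0.136 0.189]
ice [0.505 0.278 0.186]
mill [0.671 0.022 0.138]
salt [0.523 0.016 0.004]
```

View pics/disc_top.png

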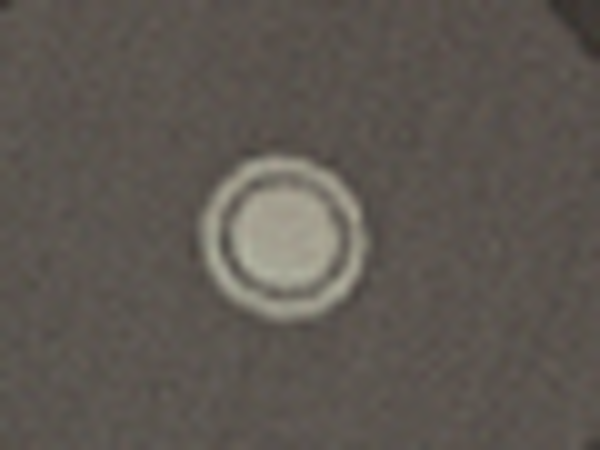

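View pics/disc_side.png

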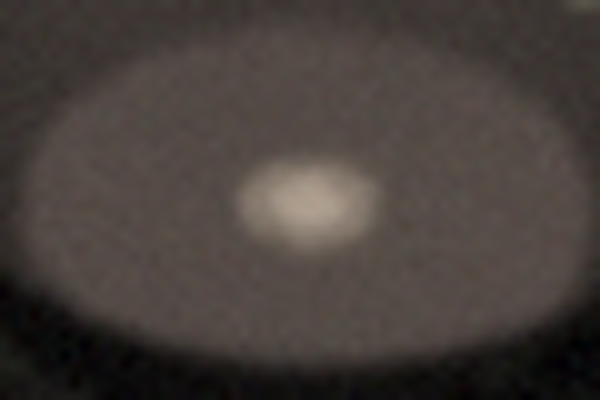

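```bash
cat >> h.py <<'E'
from scipy.spatial.transform import Rotation as R
def quat(sign=1,a=np.deg2rad(75.5-90)):
    y=np.array([0,0,-1.]); z=sign*np.array([np.cos(a),np.sin(a),0]); x=np.cross(y,z)
    return R.from_matrix(np.c_[x,y,z]).as_quat()
G=np.array([.488,.2105]); D=np.array([.5838,-.2245])
E
python3 - <<'E'
from h import *
from rig import robot
for s in(1,-1):
    q=quat(s)
    for p in([*G,.45],[*G,.234],[*D,.45],[*D,.273]):
        r=robot.solve_ik(p,q);print(s,p,None if r is None else np.round(r,2))
print(R.from_quat(robot.observe()["tcp_rot"]).as_matrix().round(2))
E
```

```text
1 [np.float64(0.488), np.float64(0.2105), 0.45] [0.27 0.24 0.06 1.39 0.   2.09]
1 [np.float64(0.488), np.float64(0.2105), 0.234] [ 0.27  0.35 -0.35  0.87  0.    2.09]
1 [np.float64(0.5838), np.float64(-0.2245), 0.45] [-0.49  0.44  0.34  1.47  0.    1.34]
1 [np.float64(0.5838), np.float64(-0.2245), 0.273] [-0.49  0.49 -0.03  1.06  0.    1.34]
-1 [np.float64(0.488), np.float64(0.2105), 0.45] [ 0.27  0.24  0.06  1.39  0.   -1.05]
-1 [np.float64(0.488), np.float64(0.2105), 0.234] [ 0.27  0.35 -0.35  0.87  0.   -1.05]
-1 [np.float64(0.5838), np.float64(-0.2245), 0.45] [-0.49  0.44  0.34  1.47  0.   -1.8 ]
-1 [np.float64(0.5838), np.float64(-0.2245), 0.273] [-0.49  0.49 -0.03  1.06  0.   -1.8 ]
[[-0.91  0.    0.4 ]
 [-0.4  -0.   -0.91]
 [-0.   -1.    0.  ]]
```

Run:
```python
from h import *
from rig import robot,viewer
q=quat(1)
robot.move_l([.222,-.503,.42],speed=.25)
robot.move_ptp([*G,.40],q)
robot.move_l([*G,.236],speed=.15,guard=6)
s=robot.observe();print(s["time_s"],s["position"],s["wrist_force"])
im=viewer.get_image("side");c=im["pixels"][120:330,200:400];cv2.imwrite("pics/pre.png",cv2.resize(c,None,fx=2.8,fy=2.8,interpolation=2))
```

```text
5.65 [0.48855043 0.21060211 0.23680712] [ 0.08237262 -0.40101053  0.00722497]
```

View pics/pre.png

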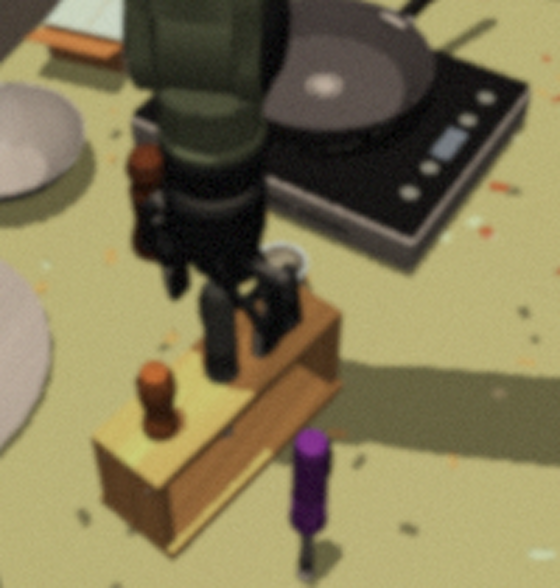

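The open fingers are on either side of the grey barrel (crop 220,330), and nothing next to it is touched. I'll close and lift.

Run:
```python
from h import *
from rig import robot,viewer
robot.gripper_close(45)
s=robot.observe();print(s["time_s"],s["position"],s["wrist_force"],s["finger_gap"]*.085)
robot.move_l([*G,.435],speed=.12)
robot.pause(.3)
s=robot.observe();print(s["time_s"],s["position"],s["wrist_force"],s["ft_torque"],s["finger_gap"]*.085)
import pickle
for n in("side","top"):
    im=viewer.get_image(n);pickle.dump(im,open(n+"1.pkl","wb"));cv2.imwrite(f"pics/{n}1.png",im["pixels"])
im=pickle.load(open("side1.pkl","rb"));u,v=proj(im,[*G,.26]).astype(int);print(u,v)
cv2.imwrite("pics/lift.png",cv2.resize(im["pixels"][v-80:v+100,u-80:u+80],None,fx=3.3,fy=3.3,interpolation=2))
```

```text
6.2667 [0.48809677 0.2105265  0.2362395 ] [-0.37589389  0.15336076  1.88370943] 0.026800159771947184
8.375 [0.48794155 0.21048362 0.43479532] [ 0.14189789  0.35450489 -1.69579319] [ 0.05444311 -0.03177804 -0.05316969] 0.026671071161672326
277 209
```

View pics/lift.png

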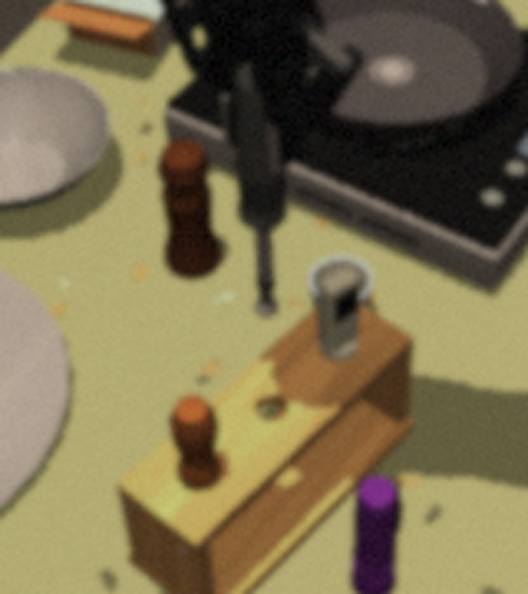

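View pics/top1.png

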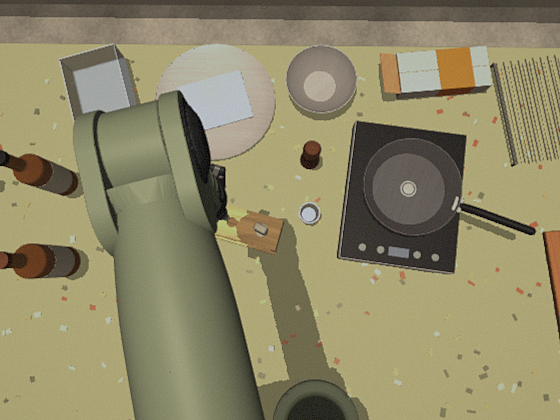

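The grey probe is held upright, with its foot at side crop (265,308), where it should be. The other two tools haven't moved. I'll carry it to a hover over the disc.

Run:
```python
from h import *
from rig import robot,viewer
q=quat(1)
robot.move_l([*D,.435],speed=.2)
robot.move_l([*D,.30],speed=.12)
robot.pause(.5)
s=robot.observe();print(s["time_s"],s["position"],s["wrist_force"],s["finger_gap"])
im=viewer.get_image("side");print(proj(im,[*D,.068]),proj(im,[*D,.086]),proj(im,[*D,.17]))
cv2.imwrite("pics/hov_s.png",cv2.resize(im["pixels"][80:190,260:370],None,fx=5.4,fy=5.4,interpolation=2))
im=viewer.get_image("top")
cv2.imwrite("pics/hov_t.png",cv2.resize(im["pixels"][130:240,355:465],None,fx=5.4,fy=5.4,interpolation=2))
```

```text
12.625 [ 0.58382288 -0.22452003  0.30008785] [-0.21656848 -0.69775636 -2.63008992] 0.31700351941516675
[315.91221266 149.68452736] [316.11672671 145.17225184] [317.12903484 122.83729115]
```

View pics/hov_s.png

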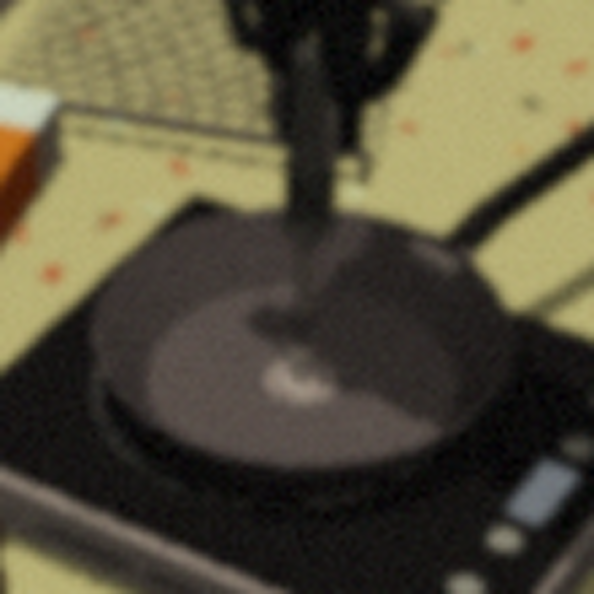

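View pics/hov_t.png

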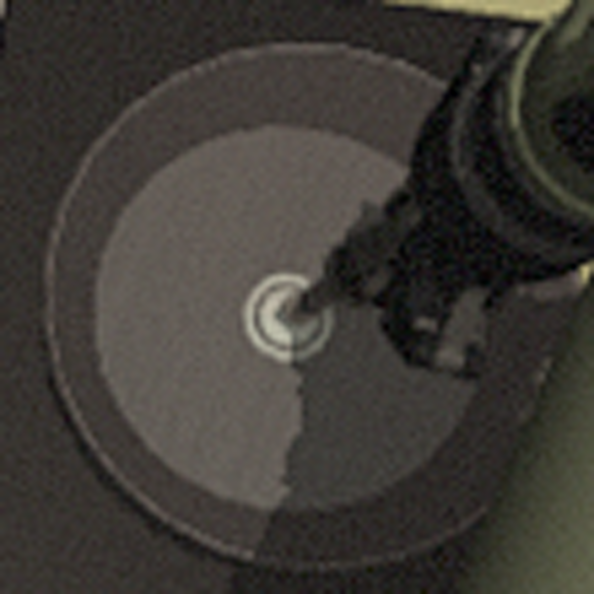

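Both pictures show the foot just above the disc, at side pixel about (316,146) where (316,145) was predicted. I'll press slowly while averaging the force.

Run:
```python
from h import *
from rig import robot,viewer
def f():
    a=[]
    for _ in range(8):
        robot.pause(.03);a.append(robot.observe()["wrist_force"])
    return np.mean(a,0)
f0=f();print("base",f0)
for z in(.289,.285,.282,.280,.278,.276,.2745):
    g=robot.move_l([*D,z],speed=.015,guard=7)
    d=f()-f0;s=robot.observe();print(round(s["time_s"],2),z,g,s["position"].round(4),d.round(2))
    if g or d[2]>3.7:break
```

```text
base [-0.09061312 -0.30104243 -1.68065564]
14.14 0.289 False [ 0.5838 -0.2246  0.2891] [0.21 0.41 0.02]
14.82 0.285 False [ 0.5838 -0.2245  0.2851] [-0.04  0.46  0.3 ]
15.44 0.282 False [ 0.5839 -0.2245  0.2821] [0.37 0.47 0.84]
15.99 0.28 False [ 0.5839 -0.2245  0.2801] [ 0.61 -0.03  1.81]
16.54 0.278 False [ 0.5839 -0.2245  0.2781] [ 0.47 -0.19  2.7 ]
17.09 0.276 False [ 0.5839 -0.2245  0.2761] [0.79 0.13 3.79]
```

Run:
```python
from h import *
from rig import robot,viewer
robot.move_l([*D,.2755],speed=.015,guard=7)
robot.pause(.5)
a=[]
for _ in range(15): robot.pause(.03);a.append(robot.observe()["wrist_force"])
s=robot.observe();print(s["time_s"],s["position"],s["finger_gap"]*.085,np.mean(a,0)-[-.09,-.3,-1.68])
im=viewer.get_image("side");i=[im["pixels"][80:190,260:370]]
im=viewer.get_image("top");i.append(im["pixels"][130:240,355:465])
cv2.imwrite("pics/fin.png",cv2.resize(np.hstack(i),None,fx=3.6,fy=3.6,interpolation=2))
```

```text
18.3417 [ 0.58385017 -0.22452944  0.27553208] 0.026828061174855616 [ 1.47976442 -0.01402571  3.86649562]
```

View pics/fin.png

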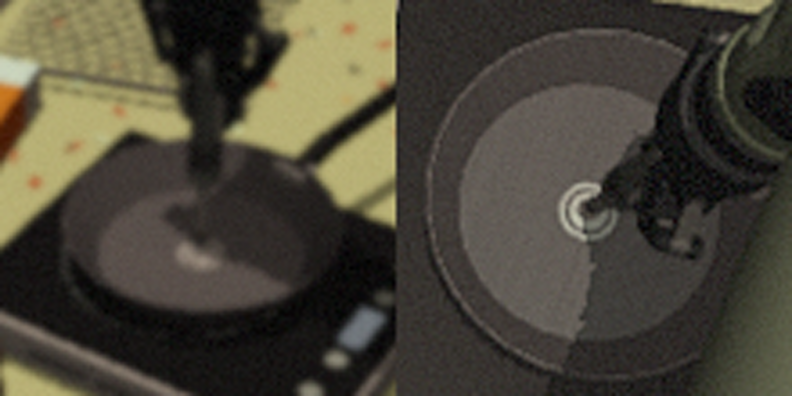

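The foot sits within the disc: in the right half it shows at about (588,207), with the disc's centre at (588,212), roughly 3 mm apart. The pan hasn't moved, so I'm handing in.

Run:
```python
from rig import ticket
print(ticket.sign_off())
```

```text
the job is handed in; nothing more can be done
None
```

I took the grey surface probe from the stand's middle hole, carried it over to the pan and pressed its foot onto the indicator disc. I handed the job in at about 18.4 s, still holding it there; no verdict was reported.

- **Press:** the last force reading was about 3.9 N downward. The foot is pushed in about 6.5 to 7 mm, judging by that force and by how far the arm had moved since contact.
- **Position:** the foot was about 3 mm from the disc's centre in the top picture. The probe looked upright and the pan had not visibly moved.
- **Grip:** the finger opening stayed at about 26.8 mm, so the probe had not slipped.
- **Other objects:** after the lift, the other two tools, the salt pot and the pepper mill stood where they had been. The water bottle was hidden by the arm in the top picture, so I did not check it again. I did not look at any of these again after moving to the pan.
- **Disagreement:** the final force reading also showed about 1.5 N sideways, up from 0.8 N or less during the press. The sensor is noisy by up to about 1 N, so I left it.

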